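# Load the tube rack past the sprung gate of the reading track

### The job

Load the tube rack into the reading bay: with one fingertip press the long hinged plate beside the track down so that the gate blade sinks out of the lane, and while you hold it down push the rack along the lane with the other finger until it stands against the end stop. Hold the plate down until the whole rack is past the gate, so that the blade never presses on the rack, then let the plate up so that the gate closes behind it. Push only: do not pick up or tip the rack, and leave the timer, petri dish, specimen cup and microplate where they are.

Things in the scene. Friction and masses are not known exactly. Their poses are not given: they have to be found in the camera images.
- track: Rack loading track, 375 mm long, fixed on the worktop: a straight lane between metal guides. Origin on the worktop (z = 0) under the lane's middle line, at the gate. Own +y: along the lane, the way the rack goes in; +x: across it, away from the hinged plate. Lane floor (deck) at z = 36 mm, from the open mouth at y = -225 to the end stop; lane 58 mm wide (x = -29 to +29).
- deck_slot (a point): Point on the deck at the gate's slot, track frame (-20, -2, 36) mm. The slot in the deck spans x = -36 to -6, y = -9 to +5 mm. The near guide (x = -33 to -29) rises 5 mm above the deck, the far guide (x = 29 to 33) 22 mm. All fixed.
- stop_face (a point): Middle of the end stop's flat rigid face at deck height, track frame (0, 136, 36) mm; the stop rises 30 mm above the deck. A code reader, 108 mm tall over the worktop, stands beside the bay at x = 33 to 94, y = 70 to 130 mm (track frame).
- gate_hinge (a joint): Angle of the sprung press plate that carries the gate blade, rad: 0 closed (blade up), grows as the plate is pressed down, hard limit 0.42; blade fully below the deck from 0.28 on. Hinge line along track y, at track x = -100, z = 46 mm. Closed, the plate slopes up toward the lane by 0.32 rad; at 0.32 it is level. The spring pushes back about 3 N at 50 mm from the hinge to start with, 6 N fully down.
- plate_mid (a point): Middle of the press plate's top face, moves with it, 35 mm from the hinge line. Plate 3 mm thick, from track x = -92 to -34 and y = -210 to +25 mm: a fingertip may press and slide anywhere along its length. Level (0.32 rad), its top is 47.5 mm over the worktop, 11.5 mm over the deck. Hinge blocks at x = -110 to -98 are 52 mm tall.
- gate: The press plate with its steel stop blade. Origin on the hinge line. The blade, 4 mm thick (track y = -4 to 0), when closed stands in the lane from the near guide to x = -9 mm, up to 24 mm above the deck, and blocks the rack without giving way; the rest of the lane's width is never blocked, so a finger there may pass the gate and stays clear when it closes.
- rack: Tube rack with screw-cap tubes, 53 mm wide, 124 mm long, frame 62 mm high, caps up to 108 mm; loose, 0.08 to 0.17 kg. Origin under its middle, own y along its length. Stands in the lane ahead of the gate, lengthwise. Home, its middle is at track y = 74 mm. Ends are flat across the width at 26 to 30 and 56 to 60 mm above its underside (open between), with corner posts.
- timer: White bench timer, 68 x 68 x 20 mm, lying near the plate's far end beside the bay; bystander. Origin under its middle
- dish: Petri dish, 90 mm across, 15 mm high, behind the track; bystander. Origin under its middle
- cup: Specimen cup with screw lid, 72 mm across, 76 mm high, to the left; bystander. Origin under its middle
- plate: Clear 96-well microplate, 86 x 128 x 14 mm, on the worktop at the right; bystander. Origin under its middle
Not all that is in view belongs to the job. Leave any green look-alike of the rack alone.

How it is judged:
By the outcome, as a careful person would: the job done as asked, in the order asked, and still so for the second after the job is handed in, with the robot touching nothing.
It also fails if it takes over 38 s, if anything falls off the work surface, if the arm or the gripper's body presses on something with over 40 N, if the wrist force passes 120 N, or if a joint passes its speed limit or range.

### The arm

A 6-joint arm with a two-finger parallel gripper is mounted at the origin on a cart in front of the work surface, level with it; the furniture and walls round the work are solid. World frame = base frame: x ahead of the robot, y to its left, z up, the work surface at z = 0. Lengths are in mm, angles in rad, forces in N, time in s.
With the tool pointing down it reaches from about 350 to 950 mm from the base axis. Payload 17.4 kg.
Tool frame: the origin (TCP) lies midway between the tips of the shut fingers; the grasp point (between the pads) lies 19 mm behind it; z points along the fingers, y is the line along which they close (so a half turn about z gives the same grasp; the last joint's range is limited). The gripper opens to 93 mm and grips with 3 to 60 N. Pads are 15 mm wide; open, the fingers measure 128 mm over their backs; the gripper's body (75 mm by 188 mm) begins 65 mm behind the grasp point.
Start: joints at [-1.153, 0.116, 1.442, -0, 1.584, -0.038], TCP at [297.114, -606.099, 218.646] pointing down, gripper open.
Joint ranges: [-2.83, 2.83], [-0.83, 2.19], [0.07, 2.5], [-1.14, 4.28], [0.01, 3], [-2.97, 2.97]. Speed limits (rad/s): [1.89, 1.89, 2.22, 3.14, 3.14, 3.14].

### API

Orientations are given as a unit quaternion [x, y, z, w].
In Python, from bench import get_state, grab_frame, get_calibration, hand_in gives the robot as it stands.
- The arm moves only by the tool step_arm, never from a script. Its argument "series" is a list of rows, each a list of 3 entries, a list of its own where there are three numbers: the shift along the tool's x, y, z in units of 25 mm (1.0 is 25 mm), then the turn about the tool's z in units of 5 degrees (1.0 is 5 degrees), then the opening in per cent of the stroke, from 0 (shut) to 100 (fully open). A call has 1 to 20 rows; each row is the pose to reach, as a shift and turn from the pose commanded when the call began, along the tool's axes at that moment; what a row does not reach only later rows make up. A row lasts 1/8 s, in which the tool goes at most 62.5 mm and 10.7 degrees, less where a joint would pass 70% of its speed; a pose out of reach is approached as far as the arm can. A call with a gripper value outside its range is refused whole. The fingers move at their own pace and stop on an object; the grip force is fixed at half the most. Time passes only in rows, so rows that repeat a pose let the fingers close. It gives the time, the measured TCP pose, the force, the opening and the grip force at its end, in the units of the state.
- get_state(): the state, without advancing time (a new reading comes with each control period).
- grab_frame(name): name is "scene" or "top" or "wrist"; returns (picture, depth): 480x640x3 uint8, red, green, blue; 480x640 float32, mm along the optical axis (not along the pixel's ray), 0 where there is no reading.
- get_calibration(name): a dict with "fov_y" (degrees; the focal length in pixels is half the picture's height over the tangent of half this angle, whatever the lens; pixels are square), "cx", "cy" (the principal point, pixels), "xyz" and "rotation" of the camera in the world. Camera axes: x right, y down, z forward; pixel columns grow to the right and rows downward; lengths in mm; the calibration is good to about 2 mm. A picture is of the moment at which its call begins: read the wrist's pose just before it. get_calibration takes no time and is no camera call; for the wrist camera it gives the pose at the moment of the call.
- hand_in(): hands the job in; it is judged then, once.
The state is a dict: "clock": time; "qpos": joint angles; "qd": joint speeds; "tau": joint torques, N m; "tcp_pos": TCP position; "ee_rot": TCP orientation; "force": force on the tool from outside, world axes, zero at the start; "ft_torque": the same for the moment, N m; "width": finger opening in mm; "grip_force": force on a finger pad.
Only numpy, scipy, OpenCV 4.12 (cv2) and the standard library are available. Lean on these libraries where they do the work, as an engineer would, in place of code of your own. Each camera call takes 0.05 s, during which the arm holds its last target. There are 200 camera calls.

## Working session

There is one attempt and no reset: what is moved stays moved. The work goes in short steps, Python scripts to look and compute and a tool call to move; the robot and the scene stay as the last step left them, time stands still between calls to the robot, and variables do not carry over. Pictures are saved under pics/ and viewed, at most 10 in all, crops included, and the job is handed in when it is done.

Besides the shell and the picture viewer there is one more tool, called after "Request:" in YAML: its name, and indented under it one key for each argument. step_arm: Moves the arm, as the interface text tells. Its arguments: {"type":"object","properties":{"series":{"type":"array"}},"required":["series"]}

```bash
mkdir -p pics
cat > h.py <<'E'
import numpy as np,cv2
from bench import *
def save(n,f): 
    im,d=grab_frame(n); cv2.imwrite(f'pics/{f}.png',im[:,:,::-1]); c=get_calibration(n)
    np.savez(f'{f}.npz',im=im,d=d,K=[240/np.tan(np.radians(c['fov_y']/2)),c['cx'],c['cy']],t=c['xyz'],R=np.array(c['rotation'],dtype=float)); return c
def cloud(f):
    z=np.load(f'{f}.npz'); d=z['d']; F,cx,cy=z['K']; v,u=np.mgrid[:480,:640]
    P=np.stack([(u-cx)/F*d,(v-cy)/F*d,d],-1)@z['R'].T+z['t']; P[d==0]=np.nan
    return z['im'],P
E
python3 -c "
from h import *
print(get_state())
for n in ['top','scene']: print(save(n,n+'0'))
"
```

```text
{'clock': 0.0, 'qpos': array([-1.15280502e+00,  1.16471391e-01,  1.44225905e+00, -1.38858278e-05,
        1.58399814e+00, -3.77842924e-02]), 'qd': array([ 0.00067314,  0.00027959,  0.00050401,  0.0003903 , -0.00031979,
       -0.00071358]), 'tau': array([ 2.82382171e-03, -7.21257448e+01, -6.22609735e+01,  7.81177380e-02,
        2.38208362e-02, -1.21408866e-04]), 'tcp_pos': array([ 297.02221311, -605.91074503,  217.91888314]), 'ee_rot': array([ 9.74145620e-01,  2.25920314e-01, -1.14139286e-04, -5.56416025e-04]), 'force': array([-0.27034108, -0.39122211, -0.20958199]), 'ft_torque': array([ 0.05932118, -0.04403389,  0.00189347]), 'grip_force': 0.0, 'width': 92.97828196181224}
{'fov_y': 46.43181737537475, 'cx': 316.83170472201965, 'cy': 242.57108836085342, 'xyz': array([ 316.55072438,  -10.746099  , 1434.34854475]), 'rotation': array([-0.69924077,  0.71003246, -0.06093502,  0.0565966 ])}
{'fov_y': 47.57540223160382, 'cx': 320.84778068103293, 'cy': 242.78575643132473, 'xyz': array([-445.25796962, -576.22462799, 1259.26308054]), 'rotation': array([ 0.79720946, -0.47272139,  0.19036063, -0.32365784])}
```

```bash
sed -i 's/z\[.R.\]\.T/Rotation.from_quat(z["R"]).as_matrix().T/; 1a from scipy.spatial.transform import Rotation' h.py
python3 -c "
from h import *
for n in ['top0','scene0']:
    im,P=cloud(n); print(np.nanmedian(P[:,:,2]), P[240,320])
"
```

```text
59.42160710862947 [564.81687571 -29.89075493  -4.43901955]
210.41730094089405 [ 107.86797171 -269.65661924  613.5327983 ]
```

View pics/top0.png

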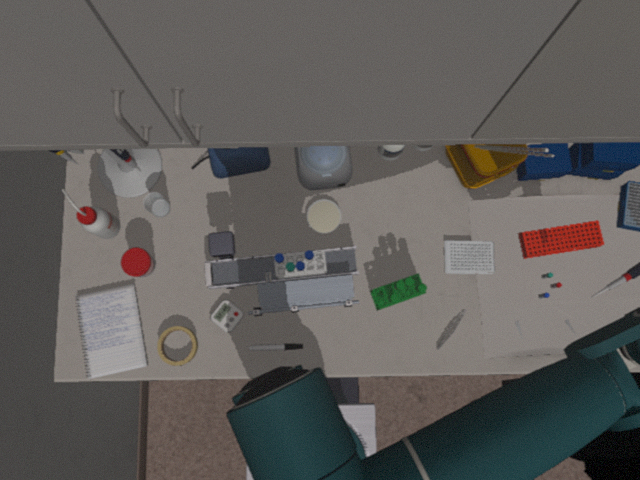

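View pics/scene0.png

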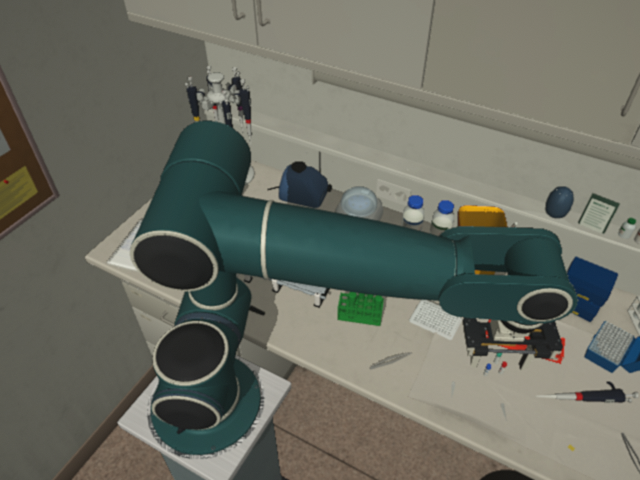

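```bash
python3 -c "
from h import *
im,P=cloud('top0')
c=cv2.resize(im[225:330,190:370],None,fx=4.4,fy=4.4,interpolation=cv2.INTER_CUBIC); cv2.imwrite('pics/c1.png',c[:,:,::-1])
np.set_printoptions(linewidth=250,precision=0,suppress=True)
print(P[236:320:3,205:365:8,2]); print(P[236:320:12,205:365:20,:2])
"
```

```text
[[  3. 105. 106. 109.  -1.  -1.   2.  -1.  -2.   4.   1.   3.   2.  -5.  -3.   3.   3.   2.  -2.  -0.]
 [ -4. 110. 108. 104.  -2.  -4.   3.  -2.  nan   3.  -6.   2.   1.  -1.   2.   3.  -3.   2.  -4.   4.]
 [  0. 108. 107. 107.   3.   3.   3. -11.   3.  -3.  -1.   1.   1.   0.  -6.   1.  -2.  -1.   1.  -1.]
 [ -1. 105. 109. 108.   2.  -1.  -1.  -2.  -9.  -1.   3.   1.  -0.  -1.   2.  -8.  -3.  -8.   1.   0.]
 [  3. 109. 109. 108.  -3.  -2.  -5.  -5.   1.   0.   5.   4.  -5.  -3.  -2.   1.  59.  55.  60.  -2.]
 [  1. 104. 103. 106.  -1.  -5.  -2.  -3.   1.  -6.   1.   3.  -4. 140.  93.  44.  32.  32.  38.  -0.]
 [ -5. 103. 102.  97.   1.   3.   1.  -1.  -1. 142.  90.  93.  91. 143.  64.  37.  36.  41.  34.  -2.]
 [  4.   0.  72.  48.   3.  55.  54.  53.  38. 143.  95. 101.  61. 144.  40.  34.  33.  37.  32.   5.]
 [  6.  56.  59.  54.  38.  37.  36.  31.  34. 144.  92.  95.  39.  95.  94.  29.  30.  33.  31.  -8.]
 [ 61.  38.  31.  34.  33.  36.  36.  36.  41.  96.  93. 138. 144. 101.  97.  94.  33.  34.  41.  -1.]
 [ 63.  40.  32.  34.  29.  40.  34.  36.  35.  99. 140. 141. 140.  38
[... 1882 characters left out ...]

  [573. -95.]]

 [[547. 268.]
  [530. 200.]
  [546. 165.]
  [545. 113.]
  [544.  61.]
  [543.   9.]
  [543. -42.]
  [533. -91.]]

 [[515. 267.]
  [507. 207.]
  [509. 160.]
  [509. 110.]
  [500.  57.]
  [499.   8.]
  [507. -41.]
  [506. -92.]]

 [[477. 255.]
  [480. 210.]
  [479. 160.]
  [483. 113.]
  [471.  57.]
  [470.   9.]
  [473. -40.]
  [476. -91.]]

 [[454. 267.]
  [450. 210.]
  [449. 160.]
  [445. 107.]
  [444.  58.]
  [444.  10.]
  [444. -40.]
  [443. -89.]]

 [[423. 267.]
  [422. 215.]
  [422. 164.]
  [417. 108.]
  [416.  59.]
  [415.  10.]
  [415. -39.]
  [414. -89.]]

 [[393. 266.]
  [391. 212.]
  [391. 164.]
  [388. 109.]
  [387.  60.]
  [386.  11.]
  [388. -40.]
  [387. -91.]]]
```

View pics/c1.png

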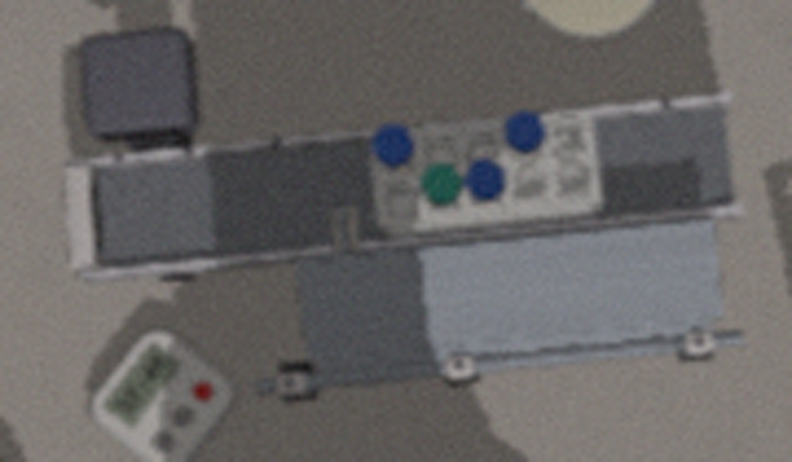

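```bash
cat > pose.py <<'E'
from h import *
np.set_printoptions(linewidth=200,precision=1,suppress=True)
def world2track(P,O,yaw):
    c,s=np.cos(yaw),np.sin(yaw); d=P[...,:2]-O
    return np.stack([c*d[...,0]+s*d[...,1],-s*d[...,0]+c*d[...,1]],-1)
if __name__=='__main__':
    z=np.load('top0.npz'); F,cx,cy=z['K']; R=Rotation.from_quat(z['R']).as_matrix(); t=z['t']
    def ray(u,v,h):
        d=R@[(u-cx)/F,(v-cy)/F,1]; return (t+d*(h-t[2])/d[2])
    im,P=cloud('top0')
    pts=[]
    for u in list(range(232,272))+list(range(330,355)):
        col=P[240:285,u,2]; v=240+np.argmax(col>25)
        pts.append(ray(u,v-.5,58)[:2])
    pts=np.array(pts); 
    l=cv2.fitLine(pts.astype(np.float32),cv2.DIST_HUBER,0,.01,.01).ravel(); d=l[:2]*np.sign(l[1])
    yaw=np.arctan2(-d[0],d[1]); n=np.array([d[1],-d[0]]); off=l[2:]@n  # = n.O+33
    print('yaw',np.degrees(yaw),'res',np.std((pts-l[2:])@n))
    # mouth & stop ends: per row of deck
    m=[];s=[]
    for v in range(262,272):
        col=P[v,:,2]; m.append(ray(355+np.argmax(col[350:380]<18)-5-.5,v,36)[:2]@d if 0 else ray(350+np.argmax(col[350:380]<18)-.5,v,36)[:2]@d)
        s.append(ray(195+np.argmax(col[195:230]>30)-.5,v,66)[:2]@d)
    print('mouth',np.array(m),'stop back',np.array(s))
    oy=np.median([np.median(m)+225,np.median(s)-150]); print(np.median(m)+225,np.median(s)-150)
    O=n*(off-33)+d*oy; print('O',O); np.savez('track.npz',O=O,yaw=yaw)
    T=world2track(P,O,yaw)
    for nm,a,b in(('rack',80,104),('caps',130,150)):
        q=(P[...,2]>a)&(P[...,2]<b)&(abs(T[...,0])<40)&(T[...,1]<30)&(T[...,1]>-240); q=cv2.morphologyEx(q.astype(np.uint8),cv2.MORPH_OPEN,np.ones((2,2)))
        k,L=cv2.connectedComponents(q)
        for i in range(1,k):
            if (L==i).sum()>15: print(nm,(L==i).sum(),np.percentile(T[L==i],[2,50,98],axis=0).ravel())
E
python3 pose.py
```

```text
yaw 4.8307242 res 9.209935318870818
mouth [-159.6 -159.3 -159.  -158.7 -158.5 -158.2 -157.9 -160.1 -159.8 -162.1] stop back [213.2 215.9 216.  216.2 216.4 216.5 214.2 214.4 214.6 214.7]
65.83439084663397 65.29444953531913
O [486.  106.9]
rack 555 [nan nan nan nan nan nan]
caps 73 [   0.9 -121.     9.  -110.7   18.8 -100.3]
caps 75 [  0.2 -48.9   8.4 -40.2  18.8 -30.2]
caps 147 [-22.5 -95.9 -14.5 -73.4  -4.7 -55.7]
```

```bash
python3 - <<'E'
s=open('pose.py').read()
s=s.replace("    l=cv2.fitLine","    for _ in range(6):\n        k=np.polyfit(pts[:,1],pts[:,0],1); r=pts[:,0]-np.polyval(k,pts[:,1]); r-=np.median(r); pts=pts[abs(r)<max(3,1.5*np.median(abs(r)))]\n    print(len(pts))\n    l=cv2.fitLine").replace("np.percentile(","np.nanpercentile(")
open('pose.py','w').write(s)
E
python3 pose.py
```

```text
45
yaw 4.6655765 res 0.6393730088981874
mouth [-158.2 -157.9 -157.6 -157.4 -157.1 -156.8 -156.5 -158.8 -158.5 -160.7] stop back [214.7 217.4 217.5 217.7 217.8 218.  215.7 215.9 216.  216.2]
67.23229383007242 66.76207231682531
O [485.8 106.9]
rack 555 [ -25.6 -148.9   -3.7  -93.4   23.7  -27.8]
caps 73 [   1.5 -121.     9.6 -110.6   19.4 -100.3]
caps 75 [  0.5 -48.9   8.8 -40.1  19.1 -30.2]
caps 147 [-22.  -96.  -14.  -73.4  -4.2 -55.8]
```

Request:
step_arm:
  series:
    - [[1.2, -1.2, 0], -1.2, 56]
    - [[2.4, -2.4, 0], -2.4, 56]
    - [[3.6, -3.5, 0], -3.6, 56]
    - [[4.8, -4.7, 0], -4.8, 56]
    - [[6, -5.9, 0], -6, 56]
    - [[7.2, -7.1, 0], -7.2, 56]
    - [[8.4, -8.2, 0], -8.4, 56]
    - [[9.6, -9.4, 0], -9.6, 56]
    - [[10.8, -10.6, 0], -10.8, 56]
    - [[12, -11.8, 0], -12, 56]
    - [[13.2, -13, 0], -13.2, 56]
    - [[14.4, -14.1, 0], -14.4, 56]
    - [[15.4, -15.1, 0], -15.5, 56]
    - [[15.9, -15.6, 0], -16.1, 56]
    - [[15.9, -15.6, 0], -16.1, 56]
    - [[15.9, -15.6, 0], -16.1, 56]

```text
clock: 2.1
tcp_pos: [482.2, -81.7, 218.6]
ee_rot: [0.598, 0.801, -0.0, -0.0]
force: [-0.4, -1.3, -0.3]
width: 52.0
grip_force: 0.0
```

Run:
```python
from pose import *
s=get_state(); print(s['clock'],s['tcp_pos'],s['ee_rot'],s['width'],s['force'])
save('wrist','w1'); im,P=cloud('w1'); tr=np.load('track.npz'); T=world2track(P,tr['O'],tr['yaw'])
for y in range(-222,-155,6):
    q=(abs(T[...,1]-y)<1.5)&(abs(T[...,0])<120); x=T[q][:,0]; z=P[q][:,2]
    print(y,[(xx,round(float(np.median(z[(x>xx)&(x<xx+3)])),0)) if ((x>xx)&(x<xx+3)).any() else (xx,None) for xx in list(range(-42,-24,3))+list(range(21,42,3))])
```

```text
2.1 [482.2 -81.7 218.6] [ 0.6  0.8 -0.  -0. ] 52.03217866587984 [-0.4 -1.3 -0.3]
-222 [(-42, None), (-39, None), (-36, 0.0), (-33, 40.0), (-30, 41.0), (-27, 37.0), (21, 37.0), (24, 36.0), (27, 45.0), (30, 58.0), (33, 58.0), (36, None), (39, None)]
-216 [(-42, None), (-39, None), (-36, 0.0), (-33, 40.0), (-30, 41.0), (-27, 37.0), (21, 36.0), (24, 37.0), (27, 38.0), (30, 57.0), (33, 58.0), (36, None), (39, None)]
-210 [(-42, 67.0), (-39, 68.0), (-36, 63.0), (-33, 41.0), (-30, 41.0), (-27, 36.0), (21, 37.0), (24, 36.0), (27, 39.0), (30, 59.0), (33, 58.0), (36, None), (39, None)]
-204 [(-42, 67.0), (-39, 68.0), (-36, 62.0), (-33, 40.0), (-30, 40.0), (-27, 36.0), (21, 36.0), (24, 37.0), (27, 42.0), (30, 59.0), (33, None), (36, None), (39, None)]
-198 [(-42, 68.0), (-39, 68.0), (-36, 63.0), (-33, 42.0), (-30, 37.0), (-27, 36.0), (21, 37.0), (24, 37.0), (27, 43.0), (30, 58.0), (33, 59.0), (36, None), (39, None)]
-192 [(-42, 67.0), (-39, 69.0), (-36, 62.0), (-33, 41.0), (-30, 41.0), (-27, 36.0), (21, 36.0), (24, 36.0), (27, 43.0), (30, 60.0), (33, 59.0), (36, None), (39, None)]
-186 [(-42, 6
[... 312 characters left out ...]
39, None)]
-174 [(-42, 68.0), (-39, 68.0), (-36, 62.0), (-33, 41.0), (-30, 41.0), (-27, 37.0), (21, 37.0), (24, 37.0), (27, 40.0), (30, 59.0), (33, 58.0), (36, None), (39, None)]
-168 [(-42, 338.0), (-39, 337.0), (-36, 336.0), (-33, 334.0), (-30, 333.0), (-27, 332.0), (21, 36.0), (24, 36.0), (27, 38.0), (30, 58.0), (33, 58.0), (36, None), (39, None)]
-162 [(-42, 320.0), (-39, 320.0), (-36, 321.0), (-33, 321.0), (-30, 321.0), (-27, 321.0), (21, 37.0), (24, 37.0), (27, 43.0), (30, 58.0), (33, 58.0), (36, None), (39, None)]
-156 [(-42, 68.0), (-39, 68.0), (-36, 62.0), (-33, 41.0), (-30, 317.0), (-27, 318.0), (21, 334.0), (24, 333.0), (27, 332.0), (30, 332.0), (33, 59.0), (36, None), (39, None)]
```

View pics/w1.png

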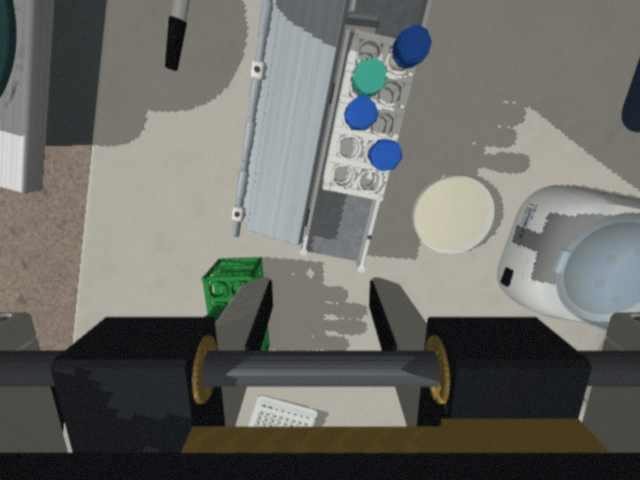

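Run:
```python
from pose import *
im,P=cloud('w1'); tr=np.load('track.npz'); T=world2track(P,tr['O'],tr['yaw'])
for a,b in((88,104),(136,150)):
    q=(P[...,2]>a)&(P[...,2]<b)&(abs(T[...,0])<40); k,L,st,_=cv2.connectedComponentsWithStats(q.astype(np.uint8))
    for i in range(1,k):
        if st[i,4]>100: print(a,st[i,4],np.nanpercentile(T[L==i],[1,50,99],axis=0).ravel())
# fingers: points at z 200..300
q=(P[...,2]>212)&(P[...,2]<300); print(np.nanpercentile(T[q],[1,99],axis=0)); 
for z0 in range(215,300,15):
    q=abs(P[...,2]-z0)<4; print(z0,q.sum(), np.nanpercentile(T[q],[1,25,75,99],axis=0).ravel() if q.any() else '')
s=get_state(); print(world2track(s['tcp_pos'],tr['O'],tr['yaw']))
```

```text
88 5223 [ -26.1 -147.8   -0.5  -90.6   25.9  -26.6]
136 1126 [  0.5 -50.9  10.5 -41.   21.2 -29.9]
136 1856 [-22.  -97.1 -12.1 -73.   -1.6 -54.1]
136 810 [   1.3 -120.8   11.3 -110.4   21.8 -100.2]
[[ -60.4 -200.5]
 [  18.7 -170.2]]
215 6 [ -51.7 -191.8  -50.1 -185.2  -45.6 -184.7    4.  -181.5]
230 524 [ -59.4 -198.9  -50.1 -186.     8.4 -172.4   17.8 -170.5]
245 708 [ -60.4 -199.1  -50.4 -186.3    8.8 -172.4   18.5 -170.2]
260 987 [ -61.3 -198.6  -51.1 -186.1    9.5 -172.2   19.7 -170. ]
275 967 [ -59.  -189.6  -51.3 -185.5    9.5 -172.2   17.2 -170.4]
290 284 [ -46.1 -202.3  -44.9 -197.7    9.  -186.7    9.9 -180.8]
[ -19.  -187.8]
```

Request:
step_arm:
  series:
    - [[0, 0.16, 1.2], 0, 56]
    - [[0, 0.16, 2.4], 0, 56]
    - [[0, 0.16, 3.6], 0, 56]
    - [[0, 0.16, 4.6], 0, 56]
    - [[0, 0.16, 5.4], 0, 56]
    - [[0, 0.16, 5.8], 0, 56]
    - [[0, 0.16, 6.1], 0, 56]
    - [[0, 0.16, 6.4], 0, 56]
    - [[0, 0.16, 6.6], 0, 56]
    - [[0, 0.16, 6.8], 0, 56]
    - [[0, 0.16, 6.88], 0, 56]
    - [[0, 0.16, 6.88], 0, 56]
    - [[0, 0.16, 6.88], 0, 56]

```text
clock: 3.78
tcp_pos: [486.4, -79.8, 46.9]
ee_rot: [0.598, 0.802, 0.0, 0.0]
force: [3.7, 0.2, 5.6]
width: 52.1
grip_force: 2.5
```

Run:
```python
from pose import *
s=get_state(); print(s['clock'],s['tcp_pos'],s['width'],s['force'],s['ft_torque'])
save('wrist','w2'); im,P=cloud('w2'); tr=np.load('track.npz'); T=world2track(P,tr['O'],tr['yaw'])
print(world2track(s['tcp_pos'],tr['O'],tr['yaw']))
for x in range(-92,-34,6):
    q=(abs(T[...,0]-x)<2)&(T[...,1]>-120)&(T[...,1]<20); print(x,np.nanmedian(P[q][:,2]),end='; ')
q=(P[...,2]>88)&(P[...,2]<104)&(abs(T[...,0])<30)&(T[...,1]>-155); print(np.nanpercentile(T[q],[1,99],axis=0))
```

```text
3.775 [486.4 -79.8  46.9] 52.13143877341341 [3.7 0.2 5.6] [-0.1 -0.7  0. ]
[ -14.6 -186.1]
-92 47.505354986091334; -86 47.81934593423671; -80 47.721477509203424; -74 47.64808395114167; -68 47.57798302310948; -62 47.51504300843783; -56 47.44998624004404; -50 47.385643196769166; -44 47.27900452130689; -38 47.24495819403242; [[ -25.9 -147.8]
 [  25.9  -58. ]]
```

View pics/w2.png

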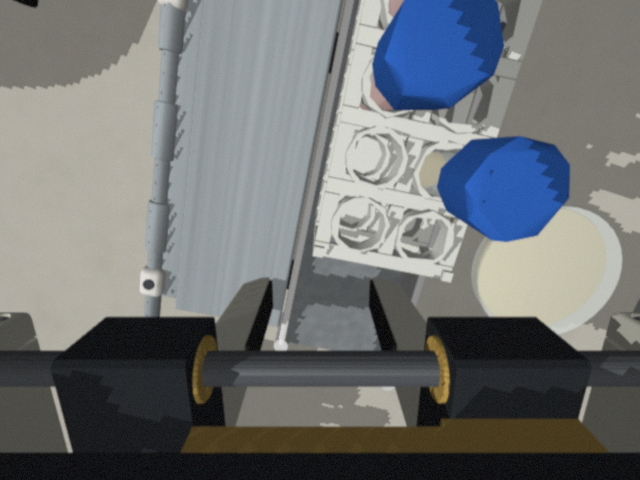

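Request:
step_arm:
  series:
    - [[0.27, 0.06, 0.02], 0, 56]
    - [[0.55, 0.115, 0.03], 0, 56]
    - [[0.78, 0.165, 0.03], 0, 56]
    - [[0.96, 0.2, 0.03], 0, 56]
    - [[1.15, 0.24, 0.03], 0, 56]
    - [[1.37, 0.29, 0.03], 0, 56]
    - [[1.64, 0.345, 0.03], 0, 56]
    - [[1.92, 0.4, 0.03], 0, 56]
    - [[2.19, 0.46, 0.03], 0, 56]
    - [[2.47, 0.52, 0.03], 0, 56]
    - [[2.74, 0.575, 0.03], 0, 56]
    - [[3.01, 0.63, 0.03], 0, 56]
    - [[3.29, 0.69, 0.03], 0, 56]
    - [[3.56, 0.745, 0.03], 0, 56]
    - [[3.84, 0.805, 0.03], 0, 56]
    - [[4.11, 0.86, 0.03], 0, 56]
    - [[4.38, 0.92, 0.03], 0, 56]
    - [[4.6, 0.965, 0.03], 0, 56]
    - [[4.7, 0.985, 0.03], 0, 56]
    - [[4.7, 0.985, 0.03], 0, 56]

```text
clock: 6.32
tcp_pos: [476.1, 39.6, 46.1]
ee_rot: [0.597, 0.802, -0.0, 0.0]
force: [1.3, -3.2, 6.2]
width: 52.2
grip_force: 3.1
```

```bash
cat > chk.py <<'E'
from pose import *
import sys
f=sys.argv[1]
s=get_state(); print(s['clock'],s['tcp_pos'],s['width'],s['force'],s['ft_torque'])
save('wrist',f); im,P=cloud(f); tr=np.load('track.npz'); T=world2track(P,tr['O'],tr['yaw'])
print(world2track(s['tcp_pos'],tr['O'],tr['yaw']))
for x in range(-92,-34,10):
    q=(abs(T[...,0]-x)<2)&(T[...,1]>-200)&(T[...,1]<20)&(P[...,2]<72)&(P[...,2]>40); print(x,np.nanmedian(P[q][:,2]),end='; ')
q=(P[...,2]>90)&(P[...,2]<102)&(abs(T[...,0])<30)&(T[...,1]>-155); print(np.nanpercentile(T[q],[1,99],axis=0))
for lo,hi in ((-26,-18),(18,26)):
    r=q&(T[...,0]>lo)&(T[...,0]<hi); print(lo,np.nanpercentile(T[r][:,1],[1,99]))
q=(P[...,2]>132)&(P[...,2]<152)&(abs(T[...,0])<40); k,L,st,_=cv2.connectedComponentsWithStats(q.astype(np.uint8))
for i in range(1,k):
    if st[i,4]>300: print('cap',np.nanpercentile(T[L==i],[1,50,99],axis=0).ravel(),np.nanmedian(P[L==i][:,2]))
E
python3 chk.py w3
```

```text
6.325 [476.1  39.6  46.1] 52.21111592988965 [ 1.3 -3.2  6.2] [-0.6 -0.3 -0. ]
[-15.1 -66.3]
-92 47.44593411386472; -82 47.4697627549922; -72 47.187206704009654; -62 46.88808369884812; -52 46.7309417929566; -42 46.49741822463727; [[-27.4 -52.3]
 [ 24.8  56.4]]
-26 [-47.9  53. ]
18 [-49.4  59.4]
cap [-23.8   3.1 -13.7  24.8  -3.   39.8] 143.3166692361458
cap [-38.6 -52.3   5.8 -23.2  38.1   0.2] 144.2896378714662
```

View pics/w3.png

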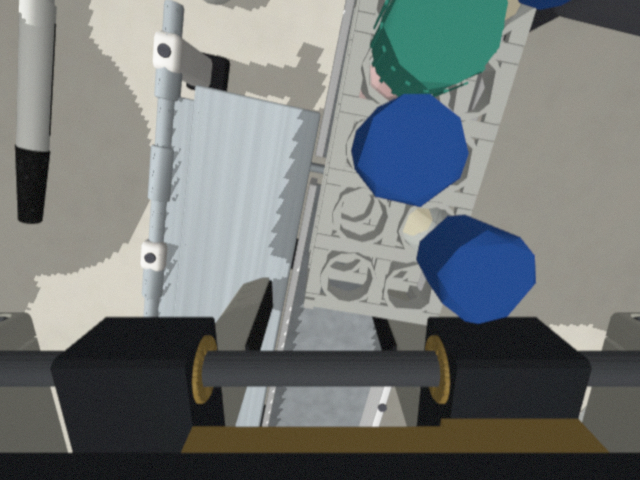

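Request:
step_arm:
  series:
    - [[0.15, 0.03, 0], 0, 56]
    - [[0.39, 0.08, 0], 0, 56]
    - [[0.63, 0.13, 0], 0, 56]
    - [[0.87, 0.18, 0], 0, 56]
    - [[1.1, 0.23, 0], 0, 56]
    - [[1.34, 0.28, 0], 0, 56]
    - [[1.58, 0.33, 0], 0, 56]
    - [[1.82, 0.38, 0], 0, 56]
    - [[2.0, 0.42, 0], 0, 56]
    - [[2.15, 0.45, 0], 0, 56]
    - [[2.25, 0.47, 0], 0, 56]
    - [[2.31, 0.483, 0], 0, 56]
    - [[2.31, 0.483, 0], 0, 56]

```text
clock: 8.0
tcp_pos: [471.1, 98.1, 46.0]
ee_rot: [0.598, 0.802, -0.001, 0.0]
force: [2.3, -5.1, 5.5]
width: 52.0
grip_force: 3.4
```

```bash
python3 chk.py w4; python3 -c "from h import *; save('top','t4')"
```

```text
8.0 [471.1  98.1  46. ] 52.048107337222106 [ 2.3 -5.1  5.5] [-0.9 -0.3  0. ]
[-15.3  -7.5]
-92 47.45327389576495; -82 47.45058194092947; -72 47.18959957101474; -62 46.89169259653907; -52 46.941090548631024; -42 46.6458412185485; [[-27.6   6.9]
 [ 24.6 115.1]]
-26 [ 10.9 111.8]
18 [  9.5 118.3]
cap [-24.   61.9 -13.9  83.6  -3.2  98.6] 143.33317847989554
cap [-38.6   6.6   5.7  35.7  38.1  58.9] 144.288980979172
```

Request:
step_arm:
  series:
    - [[0.04, 0.01, 0], 0, 56]
    - [[0.08, 0.016, 0], 0, 56]
    - [[0.08, 0.016, 0], 0, 56]
    - [[0.08, 0.016, 0], 0, 56]

```text
clock: 8.6
tcp_pos: [471.1, 99.0, 46.2]
ee_rot: [0.598, 0.802, -0.001, 0.001]
force: [1.1, -16.2, 9.0]
width: 51.6
grip_force: 9.5
```

```bash
python3 chk.py w5
```

```text
8.6 [471.1  99.   46.2] 51.64093303368262 [  1.1 -16.2   9. ] [-2.5 -0.3 -0.5]
[-15.3  -6.6]
-92 47.44199691384736; -82 47.56542784349776; -72 47.300323910849144; -62 47.02194647876547; -52 47.08427701243576; -42 46.77334089239295; [[-27.6   7.8]
 [ 24.6 115.7]]
-26 [ 11.4 112.7]
18 [ 10.5 118.9]
cap [-24.   62.6 -13.9  84.5  -3.1  99.5] 143.3814380699242
cap [-38.6   7.5   5.6  36.7  38.2  59.6] 144.3844391920677
```

Request:
step_arm:
  series:
    - [[-0.08, -0.016, 0], 0, 56]
    - [[-0.16, -0.032, 0], 0, 56]
    - [[-0.24, -0.048, 0], 0, 56]
    - [[-0.24, -0.048, 0], 0, 56]
    - [[-0.24, -0.048, -0.15], 0, 56]
    - [[-0.24, -0.048, -0.35], 0, 56]
    - [[-0.24, -0.048, -0.6], 0, 56]
    - [[-0.24, -0.048, -0.9], 0, 56]
    - [[-0.24, -0.048, -1.3], 0, 56]
    - [[-0.24, -0.048, -2], 0, 56]
    - [[-0.24, -0.048, -3], 0, 56]
    - [[-0.24, -0.048, -4], 0, 56]
    - [[-0.24, -0.048, -5], 0, 56]
    - [[-0.24, -0.048, -6], 0, 56]
    - [[-0.24, -0.048, -6], 0, 56]
    - [[-0.24, -0.048, -6], 0, 56]

```text
clock: 10.65
tcp_pos: [471.5, 94.5, 195.5]
ee_rot: [0.598, 0.802, -0.0, -0.0]
force: [-0.9, -0.6, 0.5]
width: 51.9
grip_force: 0.0
```

```bash
python3 chk.py w6;  python3 -c "
from h import *; save('top','t6'); a=cv2.imread('pics/t6.png')[225:330,190:370]; b=cv2.imread('pics/w6.png')
cv2.imwrite('pics/c6.png',b)"
```

```text
10.65 [471.5  94.5 195.5] 51.91378609307054 [-0.9 -0.6  0.5] [ 0.  -0.2  0. ]
[-15.3 -11.1]
-92 50.15235460677337; -82 53.659925412400725; -72 57.01326451152332; -62 60.368136342384446; -52 63.59723579855259; -42 67.05046067412971; [[-28.   11.5]
 [ 24.8 132.4]]
-26 [ 11.5 132.1]
18 [ 12.2 115.2]
cap [ -1.8 108.4   8.2 118.4  19.1 129.4] 143.0833195871234
cap [-23.7  62.1 -13.7  86.2  -3.  105. ] 142.9343806517923
cap [ 0.1 38.6 10.  49.4 20.6 59.4] 142.96569130957494
```

View pics/w6.png

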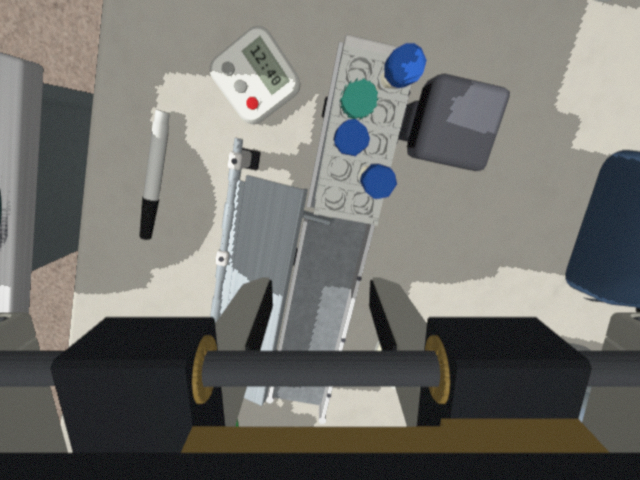

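The wrist view shows the rack at (365,130), up against the stop. The blade is closed behind it at (315,220), the plate is back up at its closed slope, and the robot is clear of everything.

```bash
python3 -c "
from bench import *
print(hand_in())"
```

```text
the job is handed in; nothing more can be done
None
```

I pushed the rack home against the end stop with the plate held down, then let the gate close behind it; the job was handed in at about 10.7 s, with the arm clear and the bystanders untouched.

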